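# Hook the stuck key out of the keyway fixture

## Robot

A 6-joint arm with a two-finger parallel gripper is mounted at the origin on a cart in front of the work surface, level with it; the furniture and walls round the work are solid. World frame = base frame: x ahead of the robot, y to its left, z up, the work surface at z = 0. Lengths are in mm, angles in rad, forces in N, time in s.
With the tool pointing down it reaches from about 400 to 825 mm from the base axis. Payload 7 kg.
Tool frame: the origin (TCP) lies at the very end of the fingers, on their centre line; the grasp point (between the pads) lies 19 mm behind it; z points along the fingers, y is the direction in which the jaws open and shut (so a half turn about z gives the same grasp; the last joint's range is limited). The gripper opens to 88 mm and grips with 3 to 60 N. Pads are 19 mm wide; open, the fingers measure 130 mm over their backs; the gripper's body (78 mm by 193 mm) begins 47 mm behind the grasp point.
Start: joints at [1.464, 0.359, 0.012, 0, -1.224, -0.288], TCP at [259.627, 623.048, 226.561] pointing down, gripper open.
Joint ranges: [-3.07, 3.07], [-1.43, 2.12], [-1.02, 1.25], [-3.03, 1.67], [-3.05, -0], [-3.03, 3.03]. Speed limits (rad/s): [2.39, 2.39, 3.01, 3.14, 3.14, 3.14].

## Interface

Orientations are given as a unit quaternion [x, y, z, w].
In Python, from plant import bot gives the robot as it stands. Calls block until the motion is done:
- bot.move_ptp(position, orientation): joint-space move of the TCP to a pose.
- bot.line_to(position, velocity=150, ori=None): straight line of the TCP; ori=None keeps the orientation; velocity is the mean speed in mm/s.
- bot.move_joints(angles): joint-space move.
- bot.move_gripper(opening, force=None): finger opening in mm; force is the grip in N (None keeps the last); returns when the fingers have stopped.
- bot.pause(seconds).
- bot.solve_ik(position, orientation): joint angles nearest the present ones, or None.
- bot.read_state(): the state.
- bot.camera(name): name is "scene" or "top" or "wrist"; returns the picture (420x560x3 uint8, red, green, blue); there is no depth.
- bot.get_calibration(name): a dict with "fx", "fy", "cx", "cy" (pixels), "view" (4x4, takes a point from world to camera coordinates); the wrist camera has in their place "T_tool_cam" (4x4, takes a point from camera to tool coordinates, whose origin is the TCP and whose axes are the flange's). Camera axes: x right, y up, looking along -z (the intrinsics and any distortion apply to the point x, -y, -z); pixel columns grow to the right and rows downward; lengths in mm; the calibration is good to about 2 mm. The wrist camera is an equidistant fisheye: a pixel r from the principal point sees the ray r / f radians off the axis. A picture is of the moment at which its call begins: read the wrist's pose just before it. get_calibration takes no time and is no camera call.
A pose or a line that the arm cannot do raises bot.Unreachable and nothing moves.
- bot.close_job(): hands the job in, once; it reports no verdict.
The state is a dict: "t": time; "joint_pos": joint angles; "qvel": joint speeds; "tau": joint torques, N m; "tcp_pos": TCP position; "eef_rot": TCP orientation; "contact_force": force on the tool from outside, world axes, zero at the start; "moment": the same for the moment, N m; "width": finger opening in mm.
Only numpy, scipy, OpenCV 4.12 (cv2) and the standard library are available. Lean on these libraries where they do the work, as an engineer would, in place of code of your own. Each camera call takes 0.05 s, during which the arm holds its last target.

## Task

The flat steel key is stuck deep in the narrow slot of the fixture, pinched under the spring plunger. Take the hooked pick from its rest, feel its hook down into the key's eye without pressing or scraping hard, and drag the key out along the slot and the ledge until its front end meets the stop bar clamped across the ledge; ease it up to the stop, never yanking, and pull it snug there for a second with about 10 N, no harder. Then unhook and lay the pick back on its rest; do not touch the key with the gripper, and leave the other things on the bench where they are.

Things in the scene. Friction and masses are not known exactly. Their poses are not given: they have to be found in the camera images.
- lock_key: The stuck key: flat steel bar 44 long (its x), 16 wide, 6 thick (mm), about 60 g. Origin at the centre of its underside; x points to its front end, toward the slot's mouth. At the start it lies flat on the slot floor, its back half pinched under the spring plunger (about 4 N down), so that it takes roughly 3 to 9 N to drag it.
- key_eye (a point): Centre, at the level of the key's top face, of the key's eye: a rectangular window right through the key, 7 mm long (along the slot) by 9 wide, centred 13 mm ahead of the key's origin. At the start 30 to 42 mm inside the mouth. Axes as the key's.
- key_nose (a point): Middle of the key's front end face, at its lower edge; axes as the key's.
- fixture: Fixed dark steel block with a straight slot, open at the top and the front (mouth), closed at the back. Origin on the table; x along the slot out of the mouth, z up. In mm: walls x -38 to 50, slot 18 wide, its floor 20 and wall tops 48 (screw heads 52) above the table. A bridge over the slot (x -20 to -4, up to 61 high) carries the spring plunger (x = -12, up to 71 high).
- slot_mouth (a point): Middle of the slot floor at the mouth (fixture x = 50 mm, 20 mm above the table); axes as the fixture's. Beyond it the floor runs on as an open ledge, 64 wide, 78 long (mm). Across the ledge is clamped a low adjustable stop, a steel bar 10 high and 6 thick, its near face 48 to 64 mm beyond the mouth: where exactly is not measured and must be felt (it does not give).
- pick: Hooked pick, loose, about 60 g. Origin at the handle's centre; x along the handle toward the hook, z up. In mm: wooden handle 88 long, 12 thick (y, flat sides) and 18 high (z). A round shank (diameter 4.4) runs on from its front at mid-height to x = 90 and there bends squarely down (-z): the hook, diameter 4.4, its round end 32 below the handle's mid-height.
- pick_grip (a point): Centre of the pick's handle, within 15 mm of its balance point: grip across y (12 mm) here; axes as the pick's.
- pick_tip (a point): Lowest point of the pick's hook (90 mm ahead of the handle's centre and 32 mm below it); axes as the pick's.
- rest: Fixed wooden rest of the pick. Origin on the table; x as the pick's at the start. In mm: base 94 x 46 x 8; two posts at x = -37 and 37, 8 thick, 34 wide, tops 30 above the table, on which the handle lies between flared cheeks (reaching 43 above the table, 13 apart at the bottom, about 24 at the top). 66 free between the posts.
- rest_seat (a point): Where the handle's centre is when the pick lies on its rest (39 mm above the table, over the rest's origin); axes as the rest's.
- pliers: Bystander, loose: green-handled pliers, 140x47x11, lying (mm); origin at the centre of its underside.
- tweezers: Bystander, loose: steel tweezers, 130x15x8, lying (mm); origin at the centre of its underside.
- jewel_box: Bystander, loose: small closed ring box, 40x46x32 (mm); origin at the centre of its underside.
- loupe: Bystander, loose: round loupe, diameter 31, 19 high (mm); origin at the centre of its underside.
- ring_cap: Bystander, loose: round open cap, diameter 28, 9 high (mm); origin at the centre of its underside.

How it is judged:
By the outcome, as a careful person would: the job done as asked, in the order asked, and still so for the second after the job is handed in, with the robot touching nothing.
It also fails if it takes over 72 s, if anything falls off the work surface, if the arm or the gripper's body presses on something with over 40 N, if the wrist force passes 120 N, or if a joint passes its speed limit or range.

## Working session

There is one attempt and no reset: what is moved stays moved. The work goes in short steps, each a Python script; the robot and the scene stay as the last script left them, time stands still between calls to the robot, and variables do not carry over. Pictures are saved under pics/ and viewed, and the job is handed in when it is done.

```bash
ls; mkdir -p pics
python3 - <<'E'
from plant import bot
import cv2
s=bot.read_state();print(s)
for n in ["scene","top","wrist"]:
    im=bot.camera(n);cv2.imwrite(f"pics/{n}0.png",im[...,::-1]);print(n,bot.get_calibration(n))
E
```

```text
pics
{'t': 0.0, 'joint_pos': array([ 1.46408089e+00,  3.59369342e-01,  1.10896876e-02, -3.52746503e-04,
       -1.22413080e+00, -2.88094531e-01]), 'qvel': array([-0.00030474,  0.00089232,  0.00043813, -0.00038452,  0.00133676,
        0.00075649]), 'tau': array([-1.04899147e-03, -5.82726359e+01,  2.93049645e+01,  6.99740946e+00,
        6.91365130e-03, -1.60767645e-04]), 'tcp_pos': array([259.46676662, 622.61104781, 225.64700005]), 'eef_rot': array([ 9.80566714e-01, -1.96184202e-01, -9.20592826e-05,  8.18763784e-04]), 'contact_force': array([-0.23719964,  0.31032284, -0.82484747]), 'moment': array([0.02110098, 0.00555067, 0.02124263]), 'width': 87.59186621101867}
scene {'fx': 495.6065619903738, 'fy': 495.6065619903738, 'cx': 278.8458674132745, 'cy': 214.76680119089184, 'view': array([[ 5.89582037e-01, -8.07387726e-01,  2.27613886e-02,
        -3.08518655e+02],
       [ 4.48939854e-01,  3.50997138e-01,  8.21738411e-01,
        -2.83614094e+02],
       [-6.71450689e-01, -4.74263712e-01,  5.69410136e-01,
        -5.81671870e+02],
       [ 0.00000000e+00,  0.00000000e+00,  0.00000000e+00
[... 254 characters left out ...]
, -2.72164636e-02,  1.71207048e-01,
        -5.27611235e+02],
       [-1.71743248e-01, -1.87471200e-02,  9.84963351e-01,
        -8.13962229e+02],
       [ 0.00000000e+00,  0.00000000e+00,  0.00000000e+00,
         1.00000000e+00]])}
wrist {'fx': 325.19226210127806, 'fy': 325.19226210127806, 'cx': 279.50132177335917, 'cy': 212.21525021840768, 'T_tool_cam': array([[-1.26267532e-04,  9.53618492e-01,  3.01017867e-01,
         8.16885270e+01],
       [ 9.99999909e-01,  2.43258118e-04, -3.51168254e-04,
         1.78766564e-01],
       [-4.08105581e-04,  3.01017795e-01, -9.53618435e-01,
        -1.58118420e+02],
       [ 0.00000000e+00,  0.00000000e+00,  0.00000000e+00,
         1.00000000e+00]])}
```

View pics/scene0.png

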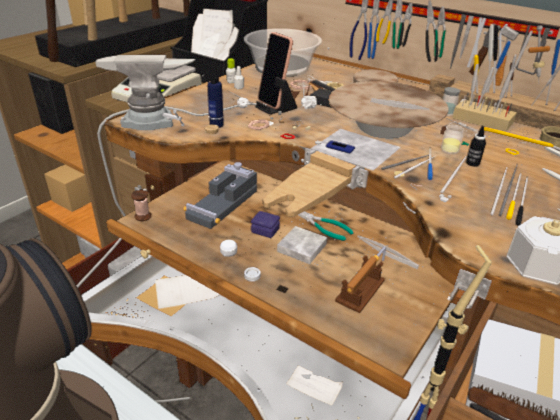

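View pics/top0.png

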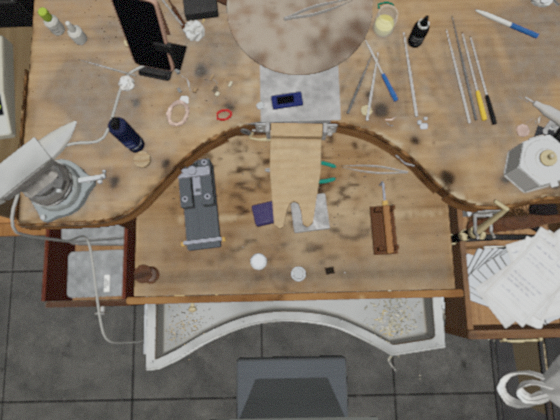

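View pics/wrist0.png

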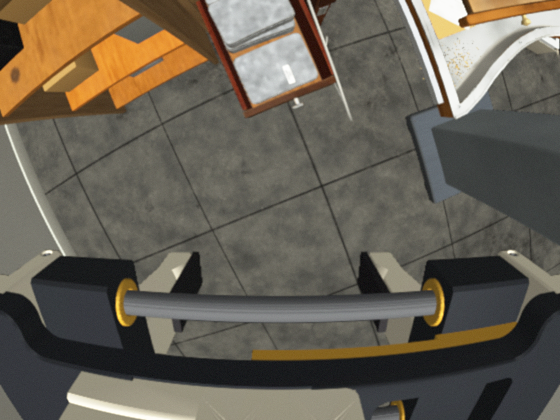

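```bash
cat > h.py <<'E'
import numpy as np,cv2
from plant import bot
def cal(n): return bot.get_calibration(n)
def proj(n,P):
    c=cal(n);P=np.atleast_2d(P);q=(c['view']@np.c_[P,np.ones(len(P))].T).T
    return np.c_[c['cx']+c['fx']*q[:,0]/-q[:,2], c['cy']+c['fy']*q[:,1]/q[:,2]]
def back(n,uv,z):
    c=cal(n);V=c['view'];R=V[:3,:3];t=V[:3,3]
    o=-R.T@t; d=R.T@np.array([(uv[0]-c['cx'])/c['fx'],-(uv[1]-c['cy'])/c['fy'],-1]);
    return o+d*(z-o[2])/d[2]
E
python3 - <<'E'
from h import *
a=cv2.imread('pics/top0.png');b=cv2.imread('pics/scene0.png')
cv2.imwrite('pics/c1.png',cv2.resize(a[150:260,160:260],None,fx=5.4,fy=5.4,interpolation=cv2.INTER_CUBIC))
cv2.imwrite('pics/c2.png',cv2.resize(a[165:265,345:425],None,fx=6,fy=6,interpolation=cv2.INTER_CUBIC))
cv2.imwrite('pics/c3.png',cv2.resize(b[155:235,180:270],None,fx=7,fy=7,interpolation=cv2.INTER_CUBIC))
cv2.imwrite('pics/c4.png',cv2.resize(b[230:320,325:425],None,fx=6,fy=6,interpolation=cv2.INTER_CUBIC))
V=cal('top')['view'];print(-V[:3,:3].T@V[:3,3]);V=cal('scene')['view'];print(-V[:3,:3].T@V[:3,3])
for p in [(200,205),(383,180),(383,230)]: print(back('top',p,30))
E
```

```text
[380.44609948  -3.53327964 892.65761871]
[ -81.34125085 -425.41230059  571.28876688]
[547.88259589 162.35625948  30.        ]
[ 586.44441018 -186.14888261   30.        ]
[ 490.87773169 -180.23649643   30.        ]
```

View pics/c1.png

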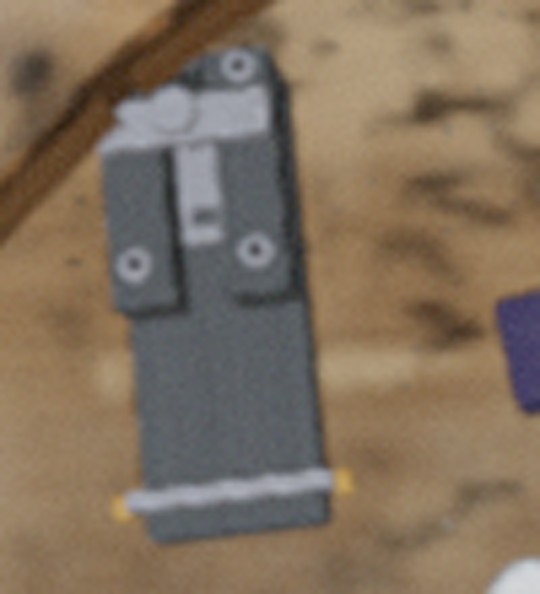

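View pics/c2.png

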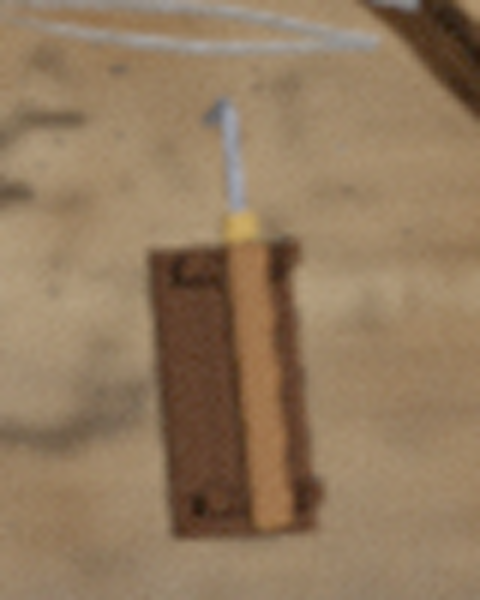

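View pics/c3.png

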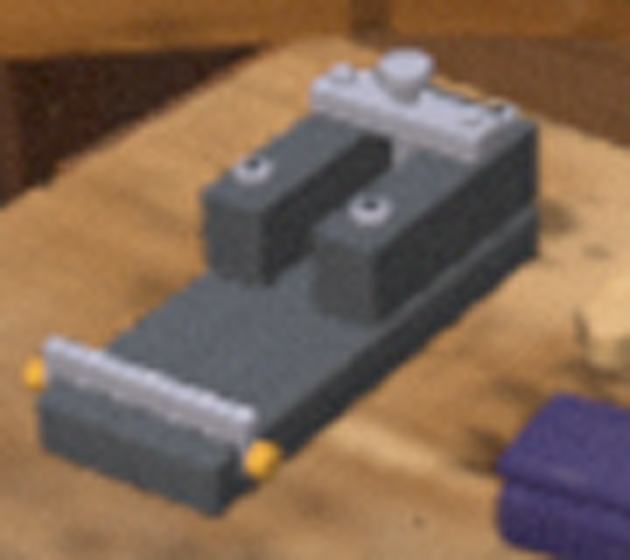

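View pics/c4.png

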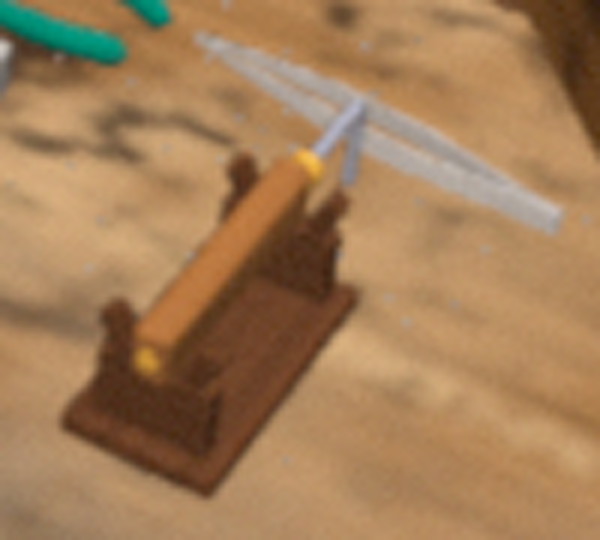

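Run:
```python
from h import *
def tri(a,b):
    A=[];B=[]
    for n,uv in (('top',a),('scene',b)):
        p=back(n,uv,0);q=back(n,uv,100);d=(q-p)/np.linalg.norm(q-p);M=np.eye(3)-np.outer(d,d);A.append(M);B.append(M@p)
    return np.linalg.lstsq(np.vstack(A),np.hstack(B),rcond=None)[0]
print('brk',tri((262,128),(302,157)),tri((331,128),(360,178)))
print('knobs',tri((160+122/5.4,150+507/5.4),(180+35/7,155+375/7)),tri((160+345/5.4,150+480/5.4),(180+262/7,155+458/7)))
print('plunger',tri((160+172/5.4,150+107/5.4),(180+405/7,155+62/7)))
for l,(x,y) in dict(ledgeR1=(300,290),ledgeR2=(327,510),L1=(133,310),L2=(150,530)).items(): print(l,back('top',(160+x/5.4,150+y/5.4),20))
print('screws',[back('top',(160+x/5.4,150+y/5.4),52) for x,y in ((133,264),(256,250),(237,66))])
print('eye',back('top',(160+205/5.4,150+215/5.4),26))
print('keyfront',[back('top',(160+x/5.4,150+y/5.4),26) for x,y in ((187,243),(222,240))])
print('handle front/back',[back('top',(345+x/6,165+y/6),48) for x,y in ((242,238),(272,528))])
print('ferrule',tri((345+242/6,165+225/6),(325+310/6,230+163/6)),'hookcorner',tri((345+225/6,165+105/6),(325+363/6,230+103/6)))
```

```text
brk [665.83205634  42.5259871  104.67412703] [666.14191229 -83.58605026 101.37964292]
knobs [476.40939286 197.87312388  15.35378971] [483.8976297  118.5986904   16.84307706]
plunger [606.85444221 169.47313581  69.88360086]
ledgeR1 [551.51827225 134.31491602  20.        ]
ledgeR2 [472.82497786 124.8477037   20.        ]
L1 [545.9465313  193.87985771  20.        ]
L2 [467.415631   187.01274873  20.        ]
screws [array([555.95849539, 186.82280028,  52.        ]), array([559.66617179, 144.42156309,  52.        ]), array([625.27502875, 151.24572023,  52.        ])]
eye [578.42467348 167.21449693  26.        ]
keyfront [array([568.44235991, 173.55814903,  26.        ]), array([569.17430282, 161.10517239,  26.        ])]
handle front/back [array([ 535.42739501, -183.72937878,   48.        ]), array([ 446.34529405, -187.15052679,   48.        ])]
ferrule [ 541.66846349 -186.80482296   41.9260796 ] hookcorner [ 580.79951451 -184.73385908   37.74912872]
```

```bash
cat >> h.py <<'E'
from scipy.spatial.transform import Rotation as Ro
def ori(deg): 
    p=np.radians(deg)/2; return [float(np.cos(p)),float(np.sin(p)),0.,0.]
def wproj(st,P):
    c=cal('wrist');R=Ro.from_quat(st['eef_rot']).as_matrix();T=c['T_tool_cam']
    P=np.atleast_2d(P); pt=(P-st['tcp_pos'])@R; pc=(pt-T[:3,3])@T[:3,:3]
    v=np.c_[pc[:,0],-pc[:,1],-pc[:,2]];r=np.linalg.norm(v[:,:2],axis=1);th=np.arctan2(r,v[:,2])
    return np.c_[c['cx']+c['fx']*th*v[:,0]/r,c['cy']+c['fy']*th*v[:,1]/r]
def wback(st,uv,z):
    c=cal('wrist');R=Ro.from_quat(st['eef_rot']).as_matrix();T=c['T_tool_cam']
    d=np.array([uv[0]-c['cx'],uv[1]-c['cy']])/c['fx'];th=np.linalg.norm(d)+1e-12
    v=np.array([d[0]/th*np.sin(th),d[1]/th*np.sin(th),np.cos(th)]);pc=np.array([v[0],-v[1],-v[2]])
    w=R@(T[:3,:3]@pc);o=st['tcp_pos']+R@T[:3,3];return o+w*(z-o[2])/w[2]
import pickle
def snap(name):
    st=bot.read_state();im=bot.camera('wrist');cv2.imwrite(f'pics/{name}.png',im[...,::-1]);pickle.dump(st,open(f'pics/{name}.pkl','wb'));return st
def st_(name): return pickle.load(open(f'pics/{name}.pkl','rb'))
E
python3 - <<'E'
from h import *
bot.move_ptp([495,160,200],ori(5.5))
bot.line_to([495,160,110],200)
s=snap('w1');print(s['t'],s['tcp_pos'],s['eef_rot'],s['contact_force'])
bot.line_to([495,160,180],200)
bot.move_ptp([492,-185,180],ori(2))
bot.line_to([492,-185,110],200)
s=snap('w2');print(s['t'],s['tcp_pos'],s['eef_rot'],s['contact_force'])
E
```

```text
2.6333 [495.54004236 160.58575311 110.564886  ] [9.98824028e-01 4.84818329e-02 2.08194044e-04 1.74600578e-04] [-0.36469404 -0.27476194  0.10171638]
4.9833 [ 492.58553377 -184.42767438  110.35501866] [ 9.99831890e-01  1.83323313e-02 -2.37243690e-04  2.45694872e-04] [ 0.01591691 -1.00337242  0.17465555]
```

View pics/w1.png

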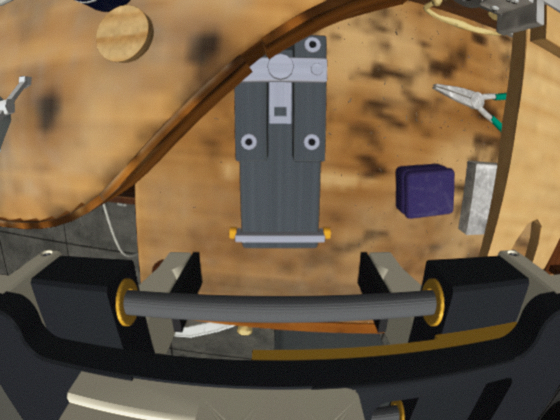

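View pics/w2.png

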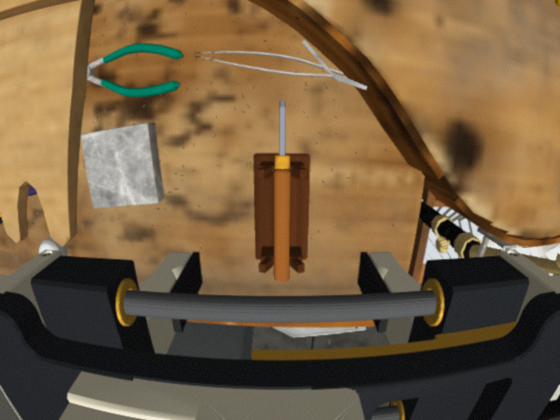

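Run:
```python
from h import *
a=cv2.imread('pics/w1.png');b=cv2.imread('pics/w2.png')
cv2.imwrite('pics/c5.png',cv2.resize(a[30:170,225:335],None,fx=4.2,fy=4.2,interpolation=cv2.INTER_CUBIC))
cv2.imwrite('pics/c6.png',cv2.resize(b[95:290,225:340],None,fx=3,fy=3,interpolation=cv2.INTER_CUBIC))
```

```text
(no output)
```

View pics/c5.png

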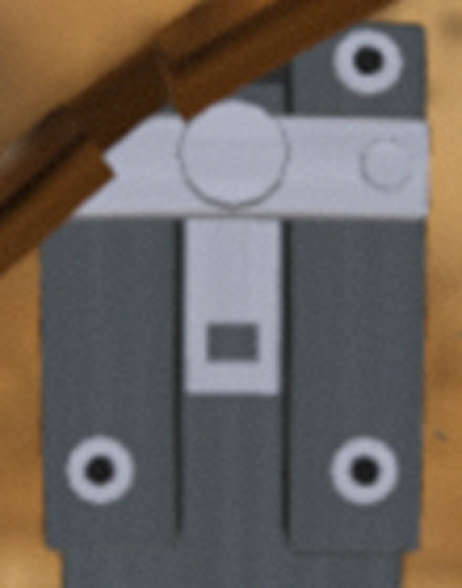

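View pics/c6.png

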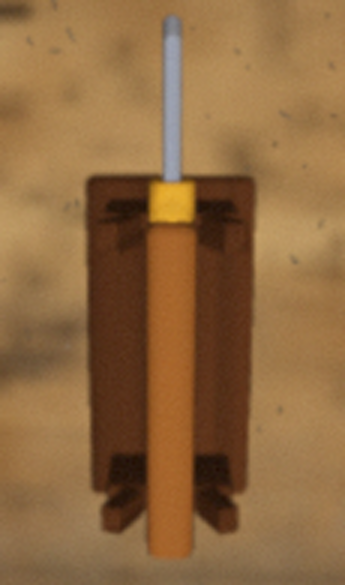

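Run:
```python
from h import *
s=st_('w1');f=lambda u,v,z:np.round(wback(s,(225+u/4.2,30+v/4.2),z),1)
for n,u,v,z in [('eye',233,342,26),('nose',232,394,26),('screwL',99,470,52),('screwR',365,470,52),('screwB',369,61,52),('frontL',47,548,48),('fLi',180,545,48),('frontR',417,550,48),('fRi',290,550,48),('plunger',234,152,71),('bridgeR',428,217,61),('slotL',183,222,48),('slotR',290,222,48)]: print(n,f(u,v,z))
f1=lambda u,v,z:np.round(wback(s,(u,v),z),1)
print('bar near/far top',f1(279.5,234,30),f1(279.5,243,30))
s=st_('w2');g=lambda u,v,z:np.round(wback(s,(225+u/3,95+v/3),z),1)
for n,u,v,z in [('shank end',171,14,40),('front',172,181,46),('back',171,555,46),('restF',170,177,8),('restB',165,492,8),('shank base',173,181,39)]: print(n,g(u,v,z))
```

```text
eye [577.9 167.7  26. ]
nose [568.7 167.   26. ]
screwL [555.6 187.   52. ]
screwR [559.7 145.   52. ]
screwB [625.3 151.1  52. ]
frontL [541.7 194.8  48. ]
fLi [544.1 173.1  48. ]
frontR [547.2 134.5  48. ]
fRi [545.  155.2  48. ]
plunger [605.3 170.4  71. ]
bridgeR [600.1 140.7  61. ]
slotL [596.4 177.5  48. ]
slotR [598.1 160.7  48. ]
bar near/far top [483.9 159.3  30. ] [476.2 158.5  30. ]
shank end [ 583.4 -183.    40. ]
front [ 544.9 -184.6   46. ]
back [ 448.6 -188.2   46. ]
restF [ 541.  -184.6    8. ]
restB [ 448.4 -186.7    8. ]
shank base [ 544. -185.   39.]
```

Run:
```python
from h import *
for n,u,v,z in [('FL',152,252,8),('FR',298,240,8),('BL',175,535,8),('BR',318,528,8),('woodF',242,238,46),('ferF',240,212,44),('back',272,530,48),('shankend',225,98,41)]: print(n,np.round(back('top',(345+u/6,165+v/6),z),1))
for n,u,v,z in [('Bcorner',208,495,8),('L',65,422,8),('F',356,292,8)]: print(n,np.round(back('scene',(325+u/6,230+v/6),z),1))
```

```text
FL [ 539.  -163.2    8. ]
FR [ 541.6 -210.1    8. ]
BL [ 448.  -165.2    8. ]
BR [ 449.1 -210.3    8. ]
woodF [ 535.8 -184.2   46. ]
ferF [ 544.3 -184.5   44. ]
back [ 445.7 -187.1   48. ]
shankend [ 581.3 -182.7   41. ]
Bcorner [ 444.3 -213.8    8. ]
L [ 444.6 -170.4    8. ]
F [ 539.5 -209.4    8. ]
```

Run:
```python
from h import *
bot.move_gripper(60)
bot.line_to([491,-186.5,110],150,ori(2.1))
bot.line_to([491,-186.5,22],100)
bot.pause(.2);s=bot.read_state();print(s['t'],s['tcp_pos'],s['contact_force'])
bot.move_gripper(8,45)
s=snap('w3');print(s['t'],s['tcp_pos'],s['contact_force'],s['width'])
```

```text
7.2167 [ 491.41059356 -186.49870215   22.60861913] [ 0.03872034 -0.41220124  0.0780282 ]
8.05 [ 490.99925611 -186.52136693   21.98925395] [-0.86374295  0.85348762  0.21992983] 11.70339219137169
```

View pics/w3.png

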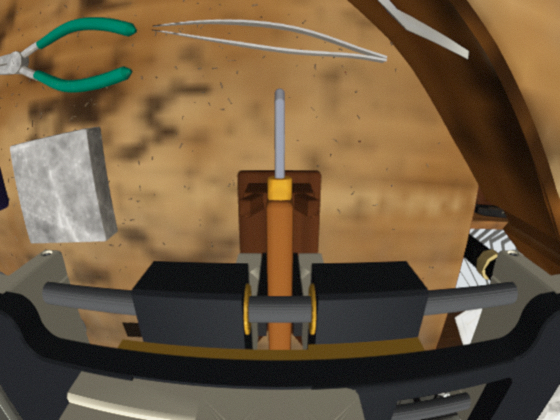

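Run:
```python
from h import *
s=st_('w3')
p=wback(s,(280,89),39);print('shank end',p, 'ferr front',wback(s,(280,179),42))
a=np.radians(5.45);u=np.array([np.cos(a),np.sin(a)]);E=np.array([578.0,167.6]);g=E-90*u
bot.line_to([491,-186.5,60],60);bot.line_to([491,-186.5,160],200)
s=bot.read_state();print(s['contact_force'],s['width'])
bot.move_ptp([*g,160],ori(5.45))
bot.line_to([*g,75],150)
bot.pause(.2);s=snap('w4');print(s['t'],s['tcp_pos'],s['contact_force'],s['moment'])
```

```text
shank end [ 582.90710602 -183.44134903   39.        ] ferr front [ 544.07755571 -184.86208814   42.        ]
[ 0.00624744 -0.81713933 -0.98003371] 11.796774011006052
11.75 [489.02694831 159.38972508  76.00696093] [ 0.19526946 -0.53797097 -0.20912607] [-0.05065032  0.01803113 -0.02032035]
```

View pics/w4.png

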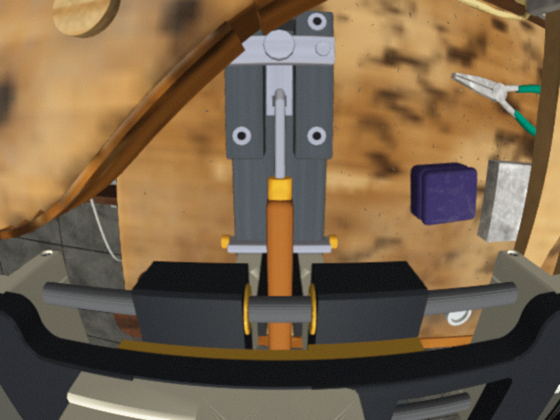

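Run:
```python
from h import *
a=np.radians(5.45);u=np.array([np.cos(a),np.sin(a)]);E=np.array([578.0,167.6]);g=E-90*u
bot.line_to([*g,46],60)
bot.pause(.2);s=snap('w5');print(s['t'],s['tcp_pos'],s['contact_force'],s['moment'])
im=bot.camera('scene');cv2.imwrite('pics/s5.png',im[...,::-1])
b=cv2.imread('pics/w5.png');cv2.imwrite('pics/c7.png',cv2.resize(b[20:170,220:345],None,fx=4.5,fy=4,interpolation=cv2.INTER_CUBIC)[:600])
b=cv2.imread('pics/s5.png');cv2.imwrite('pics/c8.png',cv2.resize(b[150:240,180:280],None,fx=6,fy=6,interpolation=cv2.INTER_CUBIC))
```

```text
12.6333 [488.64791945 159.24415951  46.33323682] [ 0.06693182  0.1989115  -0.19773042] [-0.03855073  0.02107542  0.02205231]
```

View pics/c7.png

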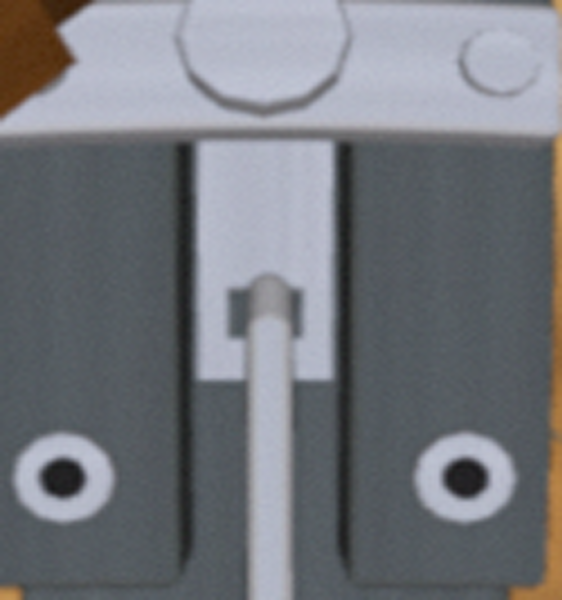

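View pics/c8.png

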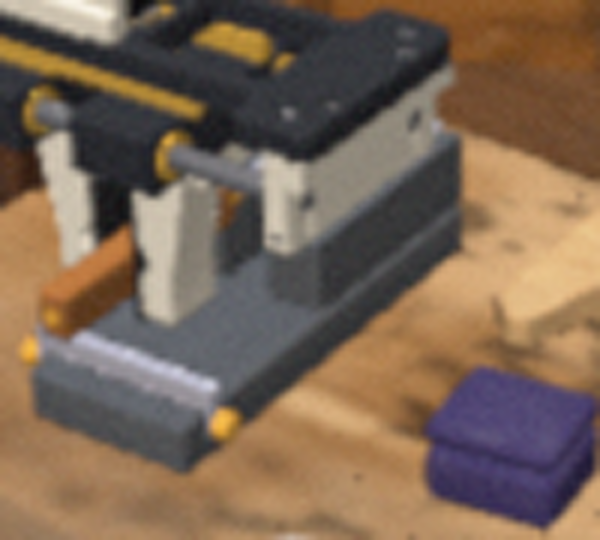

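Run:
```python
from h import *
s=st_('w5'); s['tcp_pos']=np.array([488.41,159.05,46.])
R=Ro.from_quat(s['eef_rot']).as_matrix()
P=lambda t:s['tcp_pos']+R@np.array(t)
for n,q in dict(end=P([92.2,0,-17]),end_low=P([92.2,0,10]),tipc=P([90,0,15])).items():
    w=wproj(s,q)[0];print(n,w,((w[0]-220)*4.5,(w[1]-20)*4),q)
for n,(u,v),z in [('hookend',(269,271),46+17),('eyefar',(265,288),26),('eyenear',(265,340),26),('nose',(265,381),26),('screwL',(63,478),52),('screwR',(465,478),52),('mouthL',(180,583),48),('mR',(350,583),48)]:
    print(n,wback(s,(220+u/4.5,20+v/4),z))
```

```text
end [279.37000034  88.43950776] (np.float64(267.1650015355571), np.float64(273.75803105536926)) [580.18309612 167.80434674  63.05579788]
end_low [279.34535449  92.32166756] (np.float64(267.0540952033633), np.float64(289.2866702410963)) [580.19844741 167.81549474  36.05580455]
tipc [279.34229766  97.02848052] (np.float64(267.0403394897811), np.float64(308.1139220919363)) [578.01124604 167.60850273  31.05447428]
hookend [580.50344404 167.66084279  63.        ]
eyefar [580.98509527 168.13620494  26.        ]
eyenear [573.87980094 167.45981291  26.        ]
nose [568.28835635 166.92778295  26.        ]
screwL [555.3831035  186.79229062  52.        ]
screwR [559.33653809 145.13372753  52.        ]
mouthL [543.24037469 173.73060402  48.        ]
mR [544.97624139 155.47085129  48.        ]
```

```bash
cat >> h.py <<'E'
A=np.radians(5.45);U=np.array([np.cos(A),np.sin(A)]);N=np.array([-U[1],U[0]])
def F(n=6,dt=0.017):
    L=[]
    for i in range(n):
        bot.pause(dt);L.append(bot.read_state()['contact_force'])
    return np.mean(L,0)
E
python3 - <<'E'
from h import *
E=np.array([577.4,167.85]);g=E-90*U
bot.line_to([*g,46],20);bot.pause(.2)
f0=F(12);print('f0',f0)
z=46
while z>36.5:
    z-= 2 if z>43 else 0.5
    bot.line_to([*g,z],25); f=F(3)-f0
    s=bot.read_state();print(round(s['t'],2),round(z,2),np.round(s['tcp_pos'],2),np.round(f,2))
    if np.linalg.norm(f)>2: print('contact');break
E
```

```text
f0 [-0.19187492 -0.05069554 -0.5685422 ]
13.68 44 [487.74 159.22  43.86] [ 0.3   0.33 -0.64]
13.98 42 [487.74 159.26  41.91] [-0.02  0.14 -0.26]
14.28 41.5 [487.8  159.28  41.49] [0.16 0.2  0.19]
14.58 41.0 [487.79 159.29  40.99] [ 0.02 -0.21  0.19]
14.88 40.5 [487.8  159.29  40.48] [-0.02 -0.06  0.32]
15.18 40.0 [487.79 159.27  39.99] [-0.25  0.39 -0.13]
15.48 39.5 [487.79 159.31  39.46] [ 0.12  0.03 -0.38]
15.78 39.0 [487.8  159.28  38.98] [ 0.4  -0.15  0.16]
16.08 38.5 [487.79 159.3   38.47] [ 0.2  -0.68 -0.77]
16.38 38.0 [487.81 159.3   37.98] [ 0.26  0.14 -0.12]
16.68 37.5 [487.81 159.28  37.49] [ 0.01  0.28 -0.35]
16.98 37.0 [487.78 159.26  36.97] [ 0.66  0.29 -0.27]
17.28 36.5 [487.81 159.29  36.49] [-0.18  0.27 -0.08]
```

```bash
cat >> h.py <<'E'
G0=np.array([577.4,167.85])-90*U
F0=np.array([-0.15,0.0,-0.6])
def go(d,v,z=36.5,lat=0): bot.line_to([*(G0-U*d+N*lat),z],v)
def FU(n=3): 
    f=F(n)-F0; return np.array([f[:2]@U,f[:2]@N,f[2]])
E
python3 - <<'E'
from h import *
d=0
while d<12:
    d+=0.5 if d<4 else 2
    go(d,8); f=FU(); s=bot.read_state()
    print(round(s['t'],2),d,np.round((G0-s['tcp_pos'][:2])@U,2),np.round(f,1))
    if abs(f[0])>12 or abs(f[1])>5 or abs(f[2])>5: print('stop');break
s=snap('w6')
b=cv2.imread('pics/w6.png');cv2.imwrite('pics/c9.png',cv2.resize(b[20:170,220:345],None,fx=4.5,fy=4,interpolation=cv2.INTER_CUBIC)[:600])
E
```

```text
17.58 0.5 0.54 [ 0.4 -0.1 -0.7]
17.88 1.0 0.99 [ 0.  -0.2 -0.3]
18.18 1.5 1.32 [ 1.5 -0.4 -0.6]
18.48 2.0 1.6 [ 3.  -0.3 -1.5]
18.78 2.5 2.15 [ 4.6  0.4 -1.6]
19.08 3.0 2.98 [ 3.7  0.4 -0.8]
19.38 3.5 3.58 [ 3.2  1.  -0.6]
19.68 4.0 4.02 [ 3.3  0.1 -0.5]
20.13 6.0 6.16 [ 2.7 -0.  -0.8]
20.58 8.0 8.23 [2.3 0.2 0. ]
21.03 10.0 10.62 [ 0.4 -0.   0. ]
21.48 12.0 12.19 [ 0.6 -0.1 -0.1]
```

View pics/c9.png

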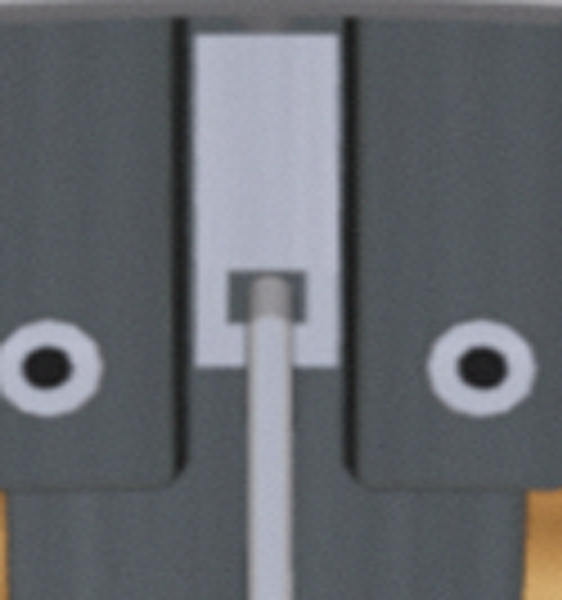

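Run:
```python
from h import *
d=12.
while d<66:
    d+=6
    go(d,20); f=FU(2)
    if d%12<6 or abs(f[0])>4: s=bot.read_state();print(round(s['t'],2),d,np.round((G0-s['tcp_pos'][:2])@U,2),np.round(f,1))
    if abs(f[0])>6 or abs(f[1])>5 or abs(f[2])>5: print('stop');break
s=snap('w7')
```

```text
22.5 24.0 24.08 [0.1 0.4 0.1]
23.47 36.0 36.09 [ 0.2 -0.1 -0.3]
24.43 48.0 48.08 [0.1 0.2 0.3]
25.4 60.0 60.05 [-0.1  0.3 -0.1]
```

View pics/w7.png

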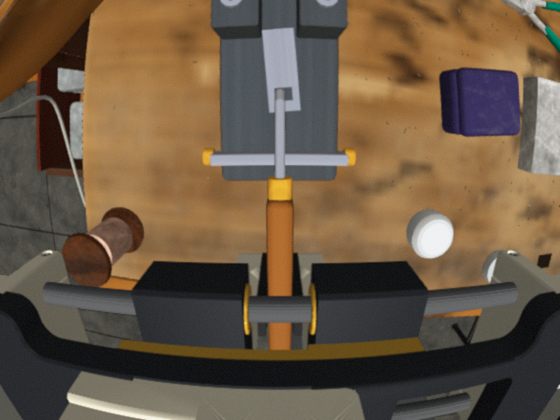

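Run:
```python
from h import *
d=66.
while d<94:
    d+=2 if d<80 else 0.4
    go(d,8); f=FU(3)
    s=bot.read_state()
    if d>79: print(round(s['t'],2),round(d,1),np.round((G0-s['tcp_pos'][:2])@U,2),np.round(f,1))
    if abs(f[0])>3 or abs(f[1])>4 or abs(f[2])>4: print('stop');break
s=snap('w8')
```

```text
29.08 80.0 80.06 [ 0.3 -0.2  0.2]
29.38 80.4 80.41 [ 0.7 -0.1 -0.5]
29.68 80.8 80.81 [ 0.7  0.1 -0.1]
29.98 81.2 81.24 [ 0.6  0.3 -0.6]
30.28 81.6 81.62 [0.2 0.  0.5]
30.58 82.0 82.03 [ 0.4  0.1 -0.1]
30.88 82.4 82.4 [0.1 0.3 0.6]
31.18 82.8 82.82 [ 0.5 -0.   0.3]
31.48 83.2 83.22 [ 0.7  0.2 -0. ]
31.78 83.6 83.61 [0.2 0.1 0.1]
32.08 84.0 84.05 [ 0.8 -0.  -0. ]
32.38 84.4 84.45 [ 0.4 -0.5 -0.4]
32.68 84.8 84.83 [ 0.4 -0.2 -0.2]
32.98 85.2 85.24 [-0.1 -0.2  0.2]
33.28 85.6 85.62 [ 0.3 -0.4 -0.4]
33.58 86.0 86.02 [ 0.4 -0.4  0.1]
33.88 86.4 86.43 [ 0.8 -0.2 -0.6]
34.18 86.8 86.82 [ 0.4 -0.1 -0.7]
34.48 87.2 87.21 [ 0.6 -0.2  0.2]
34.78 87.6 87.57 [ 0.5 -0.1  0.1]
35.08 88.0 87.84 [ 2.1  0.3 -0.6]
35.38 88.4 88.25 [ 3.2 -1.2 -0.8]
stop
```

View pics/w8.png

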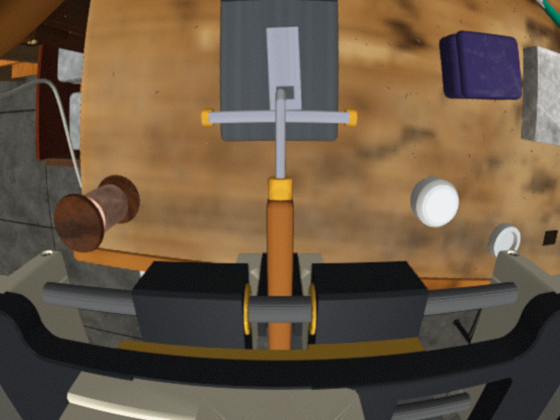

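Run:
```python
from h import *
d=88.4
while d<92:
    d+=0.2
    go(d,4); f=FU(5)
    s=bot.read_state()
    print(round(s['t'],2),round(d,1),np.round((G0-s['tcp_pos'][:2])@U,2),np.round(f,1))
    if abs(f[0])>7.0 or abs(f[1])>4 or abs(f[2])>5: print('stop');break
s=snap('w9')
b=cv2.imread('pics/w9.png');cv2.imwrite('pics/c10.png',cv2.resize(b[10:140,210:350],None,fx=4,fy=4,interpolation=cv2.INTER_CUBIC))
```

```text
35.77 88.6 88.39 [ 5.  -1.3 -1.5]
36.1 88.8 88.49 [ 5.5 -1.9 -1.8]
36.43 89.0 88.58 [ 5.9 -2.1 -1.8]
36.77 89.2 88.63 [ 7.  -2.  -2.9]
37.1 89.4 88.67 [ 7.4 -2.8 -2.8]
stop
```

View pics/c10.png

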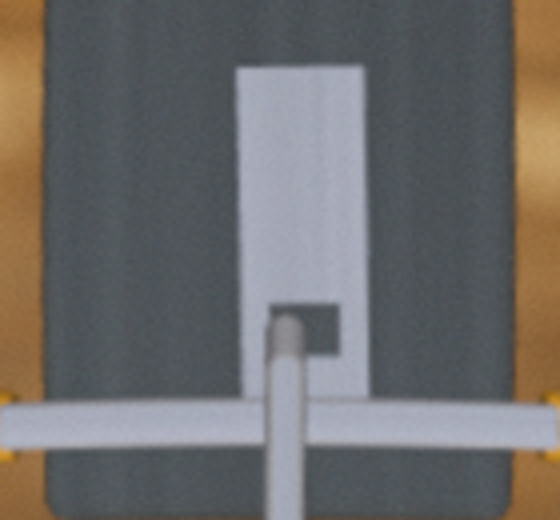

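Run:
```python
from h import *
d=89.4
def rep(tag):
    f=FU(5);s=bot.read_state();print(tag,round(s['t'],2),round(d,2),np.round((G0-s['tcp_pos'][:2])@U,2),round(s['tcp_pos'][2],2),np.round(f,1));return f
go(d,4,36.3,-0.2);f=rep('lat')
while f[0]<9.0 and d<91 and abs(f[1])<4:
    d+=0.15
    go(d,4,36.3,-0.2);f=rep('')
for i in range(4):
    bot.pause(0.2);f=rep('hold')
    if f[0]<9.2: d+=.1;go(d,4,36.3,-0.2)
    if f[0]>10.6: d-=.1;go(d,4,36.3,-0.2)
```

```text
lat 37.48 89.4 88.65 36.54 [ 6.6 -1.9 -2.4]
 37.82 89.55 88.73 36.53 [ 7.7 -2.4 -2. ]
 38.15 89.7 88.77 36.57 [ 7.9 -2.3 -3. ]
 38.48 89.85 88.81 36.6 [ 8.2 -2.7 -3. ]
 38.82 90.0 88.83 36.65 [ 8.6 -2.8 -3.1]
 39.15 90.15 88.88 36.67 [ 9.  -2.6 -2.9]
 39.48 90.3 88.91 36.71 [ 9.7 -3.3 -3.4]
hold 39.77 90.3 88.9 36.7 [ 9.5 -2.9 -3.4]
hold 40.05 90.3 88.92 36.7 [ 9.7 -2.9 -3.3]
hold 40.33 90.3 88.93 36.7 [10.  -3.  -2.7]
hold 40.62 90.3 88.9 36.72 [10.  -3.  -2.7]
```

Run:
```python
from h import *
d=90.3
bot.pause(0.4);print(FU(5))
s=snap('w10')
b=cv2.imread('pics/w10.png');cv2.imwrite('pics/c11.png',cv2.resize(b[10:140,210:350],None,fx=4,fy=4,interpolation=cv2.INTER_CUBIC))
```

```text
[ 9.76802029 -2.70276321 -3.42780281]
```

View pics/c11.png

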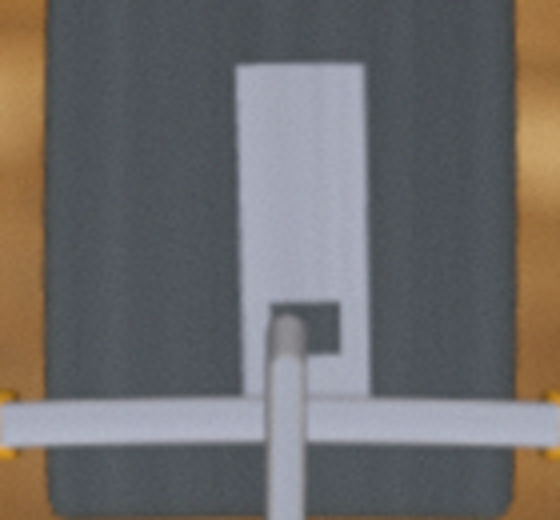

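Run:
```python
from h import *
d=90.3;lat=-0.2
while d>87:
    d-=0.3
    go(d,4,36.4,lat); f=FU(4);s=bot.read_state()
    print(round(s['t'],2),round(d,2),np.round((G0-s['tcp_pos'][:2])@U,2),round(s['tcp_pos'][2],2),np.round(f,1))
    if f[0]<1.0: break
s=snap('w11')
b=cv2.imread('pics/w11.png');cv2.imwrite('pics/c12.png',cv2.resize(b[10:140,210:350],None,fx=4,fy=4,interpolation=cv2.INTER_CUBIC))
```

```text
41.47 90.0 88.84 36.73 [ 8.8 -2.9 -2.6]
41.78 89.7 88.78 36.66 [ 8.  -2.3 -2.8]
42.1 89.4 88.7 36.6 [ 6.7 -1.9 -2.2]
42.42 89.1 88.61 36.54 [ 6.  -1.7 -2. ]
42.73 88.8 88.56 36.49 [ 4.8 -1.2 -1.5]
43.05 88.5 88.48 36.42 [ 4.  -0.9 -0.4]
43.37 88.2 88.34 36.38 [ 2.3 -0.7  0.6]
43.68 87.9 88.16 36.33 [ 1.2 -0.8  0.6]
44.0 87.6 87.87 36.28 [ 0.4 -0.5  0. ]
```

View pics/c12.png

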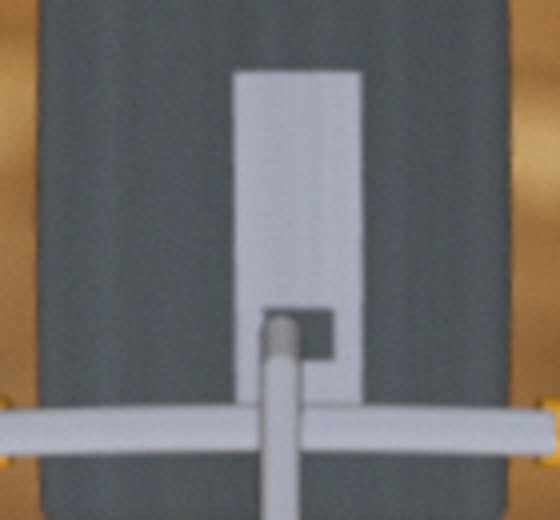

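Run:
```python
from h import *
def rep(tag):
    f=FU(4);s=bot.read_state();print(tag,round(s['t'],2),np.round((G0-s['tcp_pos'][:2])@U,2),round(s['tcp_pos'][2],2),np.round(f,1));return f
go(87.2,4,36.4,-0.2);rep('b')
go(87.1,4,36.4,-0.9);rep('lat')
for z in (37.5,39,41,43,46): 
    go(87.1,8,z,-0.9);f=rep('up')
    if abs(f).max()>2: print('stop');break
s=snap('w12')
b=cv2.imread('pics/w12.png');cv2.imwrite('pics/c13.png',cv2.resize(b[10:140,210:350],None,fx=4,fy=4,interpolation=cv2.INTER_CUBIC))
```

```text
b 44.37 87.22 36.38 [ 0.6 -0.2 -0.3]
lat 44.76 87.07 36.41 [0.  0.5 0.3]
up 45.12 87.08 37.54 [ 0.  -0.3 -0.1]
up 45.52 87.08 39.03 [-0.4 -0.4  0.3]
up 45.99 87.11 41.02 [0.5 0.2 0.1]
up 46.46 87.1 43.02 [0.2 0.1 0.4]
up 47.05 87.1 46.02 [-0.1 -0.2  0.1]
```

View pics/c13.png

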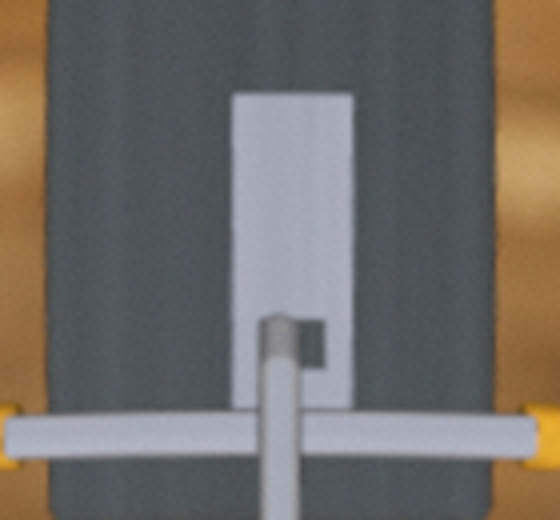

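Run:
```python
from h import *
go(87.1,120,150,-0.9)
bot.move_ptp([491,-186.5,150],ori(2.1))
bot.line_to([491,-186.5,50],150)
bot.pause(.2);f0=F(6)
for z in (35,28,25,24,23.2,22.6,22.2):
    bot.line_to([491,-186.5,z],40 if z>26 else 15);f=F(4)-f0
    s=bot.read_state();print(round(s['t'],2),z,np.round(s['tcp_pos'],2),np.round(f,1))
    if np.linalg.norm(f)>2.5: print('contact');break
s=snap('w13')
b=cv2.imread('pics/w13.png');cv2.imwrite('pics/c14.png',cv2.resize(b[70:300,200:360],None,fx=2.6,fy=2.6,interpolation=cv2.INTER_CUBIC))
im=bot.camera('scene');cv2.imwrite('pics/c15.png',cv2.resize(im[230:320,325:425,::-1],None,fx=6,fy=6,interpolation=cv2.INTER_CUBIC))
```

```text
51.13 35 [ 491.07 -186.53   34.93] [0.3 0.1 0.2]
51.52 28 [ 490.91 -186.51   27.9 ] [ 0.3 -0.1  0.8]
51.94 25 [ 490.99 -186.5    25.  ] [0.  0.4 0.2]
52.26 24 [ 490.99 -186.51   23.99] [0.3 0.3 0. ]
52.58 23.2 [ 490.96 -186.49   23.17] [0.4 0.4 0.3]
52.89 22.6 [ 490.99 -186.51   22.59] [-0.3  0.6  0.6]
53.21 22.2 [ 491.   -186.48   22.2 ] [-0.1  0.3  0.9]
```

View pics/c14.png

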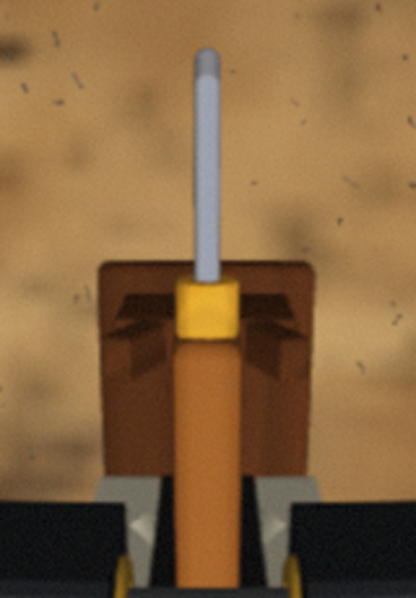

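View pics/c15.png

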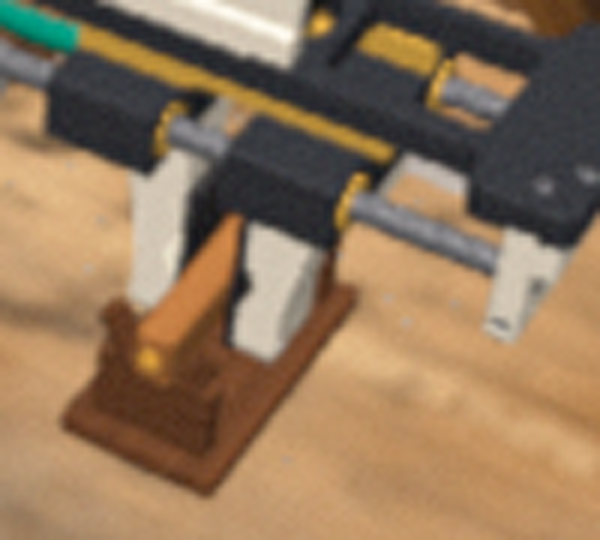

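Seated as before. Release gently, retreat, and check.

Run:
```python
from h import *
bot.line_to([491,-186.5,22.0],15)
bot.move_gripper(20,5);bot.move_gripper(60)
bot.line_to([491,-186.5,120],120)
s=snap('w14');print(s['t'],s['width'])
bot.move_ptp([420,0,220],ori(2))
bot.pause(.2)
for n in('scene','top'):
    im=bot.camera(n);cv2.imwrite(f'pics/{n}9.png',im[...,::-1])
s=bot.read_state();print(s['t'])
a=cv2.imread('pics/top9.png');b=cv2.imread('pics/scene9.png')
x=np.hstack([cv2.resize(a[150:260,160:260],(380,418)),cv2.resize(a[165:265,345:425],(380,418))]);cv2.imwrite('pics/c16.png',x)
x=np.hstack([cv2.resize(b[155:245,180:270],(390,390)),cv2.resize(b[230:320,325:425],(400,390))]);cv2.imwrite('pics/c17.png',x)
```

```text
55.8083 59.99961775204276
57.05
```

View pics/w14.png

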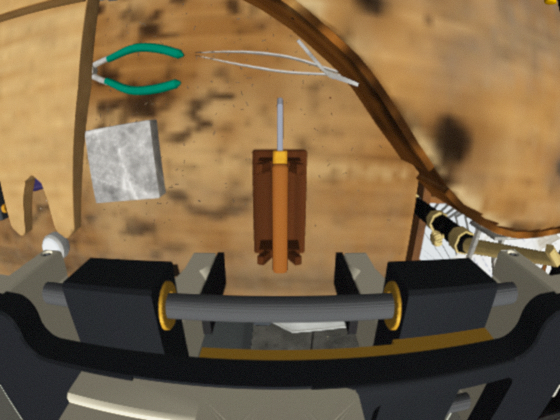

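View pics/c16.png

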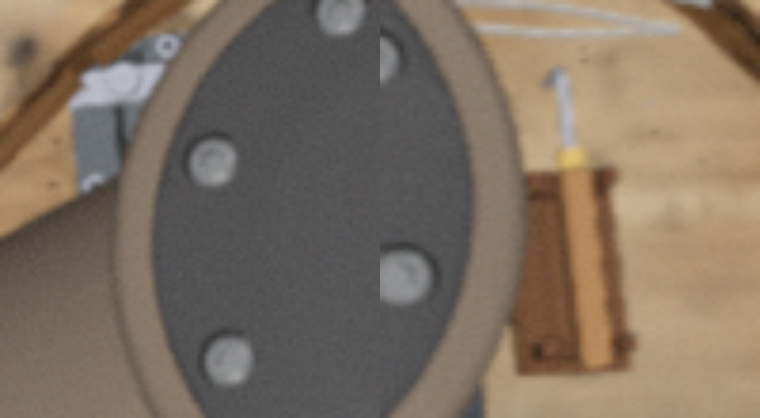

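View pics/c17.png

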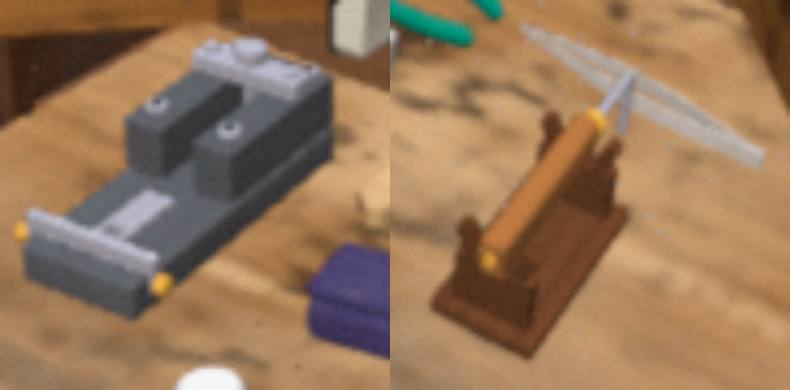

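Key at the stop, pick on its rest, arm clear. Handing in.

Run:
```python
from plant import bot
print(bot.close_job(), bot.read_state()['t'])
```

```text
the job is handed in; nothing more can be done
the job is handed in; nothing more can be done
```

I dragged the key out to the stop bar, held it there at about 10 N, and put the pick back on its rest. The job is handed in, and my last clock reading before that was 57 s of the 72 s allowed.

- **Hooking:** the hook went into the eye without measurable contact. The drag peaked at about 4.6 N while the key was under the plunger, and the key ran free after that.
- **At the stop:** the key's front end met the bar about 63 mm beyond the mouth. I eased the pull up to 9.5–10 N along the slot and held it for about 1.5 s. About 3 N sideways and 3 N vertical came with it, so the total was nearer 10.7 N.
- **Letting go:** I backed off until the force was near zero, unhooked without force, and laid the pick back where it had been.

**Last checks:**
- **Key:** the scene picture shows it against the stop bar, and the close-up taken just after unhooking shows it square to the bar. It turned about 8° on the open ledge during the drag, and the pull against the bar straightened it. It lies 1–2 mm to one side of the hook's line.
- **Pick:** the wrist and scene pictures show it seated between the cheeks of its rest.
- **Bystanders:** those in view had not visibly moved, but I did not measure them.
- **Not checked:** the arm blocked the fixture in the last top picture, so that view could not confirm the key's final position.

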